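Wedge the shelf and torque its clamp until the wrench clicks

ROBOT

A 6-joint arm with a two-finger parallel gripper is mounted at the origin on the work surface. World frame = base frame: x ahead of the robot, y to its left, z up, the work surface at z = 0. Lengths are in m, angles in rad, forces in N, time in s.
With the tool pointing down it reaches from about 0.275 to 0.975 m from the base axis. Payload 8.4 kg.
Tool frame: the origin (TCP) lies on the mounting face of the last link; the fingertips stand 190 mm ahead of it and the grasp point (between the pads) lies 171 mm ahead of it; z points along the fingers, y is the line along which they close (so a half turn about z gives the same grasp; the last joint's range is limited). The gripper opens to 92 mm and grips with 3 to 60 N. Pads are 20 mm wide; open, the fingers measure 128 mm over their backs; the gripper's body (75 mm by 189 mm) begins 69 mm behind the grasp point.
Start: joints at [-1.19, 0.353, 1.633, -0, 1.155, -0.002], TCP at [0.233, -0.58, 0.405] pointing down, gripper open.
Joint ranges: [-2.63, 2.63], [-0.92, 2.1], [0.06, 2.66], [-1.3, 4.44], [0, 2.69], [-3.02, 3.02]. Speed limits (rad/s): [2.22, 2.22, 2.79, 3.14, 3.14, 3.14].

INTERFACE

Orientations are given as a unit quaternion [x, y, z, w].
In Python, from cell import observe, camera, camera_info, hand_in gives the robot as it stands. The module is installed in compiled form; this text tells all that it offers.
- The arm moves only by the tool send_rows, never from a script. Its argument "moves" is a list of rows, each an object with "twist": the turn, a rotation vector about the tool's x, y, z in units of 180 degrees (1.0 is 180 degrees), a list of three; "offset": the shift along the tool's x, y, z in units of 30 cm (1.0 is 30 cm), a list of three; "gripper": the opening, from -1 (shut) to 1 (fully open), so that 0 is half open. In form: [{"twist": [ax, ay, az], "offset": [dx, dy, dz], "gripper": gripper}, ...]. A call has 1 to 8 rows; each row shifts and turns the commanded pose from where the row before left it, along the tool's axes as they then stand; what a row does not reach is not made up. A row lasts 1/12 s, in which the tool goes at most 41.7 mm and 7.16 degrees, less where a joint would pass 70% of its speed; a pose out of reach is approached as far as the arm can. A call with a number of a shift or a turn outside -1 to 1 is refused whole. A call with a gripper value outside its range is refused whole. The fingers move at their own pace and stop on an object; "newtons" is the grip in N (left out, the last holds). Time passes only in rows, so rows that do not move let the fingers close. It gives the time, the measured TCP pose, the force, the opening and the grip force at its end, in the units of the state.
- observe(): the state, without advancing time (a new reading comes with each control period).
- camera(name): name is "scene" or "top"; returns (picture, depth): 384x512x3 uint8, red, green, blue; 384x512 float32, m along the optical axis (not along the pixel's ray), 0 where there is no reading.
- camera_info(name): a dict with "intrinsics" (3x3 intrinsics, pixels), "distortion" ([k1, k2, p1, p2, k3] as OpenCV has them; the pictures are not rectified), "R" (3x3) and "t" (3): a world point X has camera coordinates R X + t. Camera axes: x right, y down, z forward; pixel columns grow to the right and rows downward; lengths in m; the calibration is good to about 2 mm. A picture is of the moment at which its call begins. camera_info takes no time and is no camera call.
- hand_in(): hands the job in; it is judged then, once.
The state is a dict: "t": time; "joint_positions": joint angles; "qvel": joint speeds; "joint_torque": joint torques, N m; "eef_pos": TCP position; "eef_rot": TCP orientation; "contact_force": force on the tool from outside, world axes, zero at the start; "wrist_torque": the same for the moment, N m; "gripper_width": finger opening in m; "finger_force": force on a finger pad.
Only numpy, scipy, OpenCV 4.12 (cv2) and the standard library are available. Lean on these libraries where they do the work, as an engineer would, in place of code of your own. Each camera call takes 0.05 s, during which the arm holds its last target. There are 200 camera calls.

TASK

Push the beech wedge fully home into the channel of the shelf clamp. Then tighten the clamp bolt clockwise with the click wrench that sits on it, and the moment the handle breaks over with a click stop at once, without running it on towards its end stop. Let go and leave the wrench on the bolt where it is, with the jar, dish, funnel and shoe horn undisturbed.

Things in the scene. Friction and masses are not known exactly. Their poses are not given: they have to be found in the camera images.
- clamp: Grey steel shelf clamp, fixed, about 100 x 130 mm, 40 mm high. Origin on the shelf surface; x runs along the wedge channel, inwards, away from the robot; z up. The open-floored channel (35 mm wide, centred on y = -40 mm) lies between 10 mm thick, 34 mm high cheeks from x = -40 to +60 mm. A round pillar (64 mm diameter, 36 mm high) at y = +35 mm carries the vertical bolt.
- channel_stop (a point): Foot of the stop face that closes the inner end of the channel, on the channel's centre line at shelf height (clamp x = +50, y = -40 mm); axes as the clamp's. A roof (underside 34 mm, top 40 mm high) covers the channel from 45 mm before the stop face to 10 mm beyond it.
- wedge: Loose beech wedge, 100 x 32 mm, about 0.1 kg, about 25 mm high at its thick end (-x, near the robot), 14 mm at its thin end (+x). Origin: centre of its underside, x along it. It starts with the thin end inside the channel, 35 to 65 mm short of home. Home: thin end against the stop, origin at clamp x = 0, y = -40 mm, the thick end standing 10 mm out of the cheeks.
- wrench_head: Steel ring (44 mm diameter, 24 mm high) of the click wrench, captive on the clamp bolt; turns about z only. Origin on the bolt axis, 43 mm above the shelf; z up, x towards the handle. Tightens clockwise from above. The bolt runs freely (2 N at the grip) for 0.2 to 0.5 rad, then tightens over about 0.15 rad; where is not visible and differs each time. It holds the turn when let go.
- wrench_handle: Handle of the click wrench. Origin at its pivot on the head, 35 mm from the bolt axis, 55 mm above the shelf; x outwards along the handle, in line with the head's x at rest. It points to the robot's left; tightening sweeps it away from the robot. On breaking over it swings clockwise about the pivot relative to the head, end stop at 11.5 degrees; it springs back in line when let go.
- wrench_grip (a point): Middle of the black round rubber grip (26 mm diameter, 118 mm long), 170 mm from the bolt axis, 55 mm above the shelf; axes as the handle's. Pushed here, a tight bolt makes the handle break over at about 12 N; the force then falls as it swings: to 80% after 3 degrees (7 mm of travel here), 30% after 9. Over 9 degrees (21 mm) past the click counts as running on.
- jar: Glass jar with clamp lid, 64 mm diameter, 96 mm high, standing beyond the clamp; bystander. Origin at the centre of its underside.
- dish: Stainless steel dish, 110 mm wide, 32 mm high, to the right of the clamp; bystander. Origin at the centre of its underside.
- funnel: Hard grey silicone funnel standing mouth down, 84 mm wide, 85 mm high, to the right of the clamp; bystander. Origin at the centre of its underside.
- shoe_horn: White plastic shoe horn lying flat, 160 mm long, about 40 mm wide, 10 mm high, to the left; bystander. Origin under its middle, x along it.

How it is judged:
On the way, in this order (a step that is already met when the one before it is completed fails the run):
1. the wedge is fully home in the channel (within 3 mm) (x of wedge in the frame of clamp above -0.003 m and horizontal distance between wedge and clamp below 0.045 m), for 0.1 s.
2. the wrench has clicked: its handle has broken over by more than 2.3 degrees on the tight bolt (angle between the x axis of wrench_handle and the x axis of wrench_head, either way round above 0.04 rad), for 0.05 s.
At the end, for the whole second after the job is handed in: The wedge is fully home (within 3 mm of the stop), the wrench, let go, has sprung back in line (within about 1 degree) and stands still, and it has not been turned back to near its starting direction (its grip is more than 40 mm from where it began) (all of step 1 and angle between the x axis of wrench_handle and the x axis of wrench_head, either way round below 0.02 rad and distance of wrench_grip from where it was at the start of the episode above 0.04 m and angular speed of wrench_handle below 0.05 rad/s and linear speed of wedge below 0.01 m/s); the robot touches nothing.
It fails at once if the handle is run on after the click, more than 9 degrees out of line, towards its end stop (angle between the x axis of wrench_handle and the x axis of wrench_head, either way round above 0.16 rad).
It fails at once if the bolt is torqued to the click before the wedge is home (angle between the x axis of wrench_handle and the x axis of wrench_head, either way round above 0.04 rad and x of wedge in the frame of clamp below -0.004 m).
It fails at once if a bystander is disturbed (moved more than 15 mm) (distance of any of jar, dish, funnel, shoe_horn from where it was at the start of the episode above 0.015 m).
It also fails if it takes over 72 s, if anything falls off the work surface, if the arm or the gripper's body presses on something with over 40 N, if the wrist force passes 120 N, or if a joint passes its speed limit or range.

## Working session

There is one attempt and no reset: what is moved stays moved. The work goes in short steps, Python scripts to look and compute and a tool call to move; the robot and the scene stay as the last step left them, time stands still between calls to the robot, and variables do not carry over. Pictures are saved under pics/ and viewed, at most 10 in all, crops included, and the job is handed in when it is done.

Besides the shell and the picture viewer there is one more tool, called after ">>>" as name(argument=value, ...), one argument or row to a line, values as JSON. send_rows: Moves the arm, as the interface text tells. Its arguments: {"type":"object","properties":{"moves":{"type":"array"},"newtons":{"type":"number"}},"required":["moves"]}

```bash
mkdir -p pics; python3 - <<'E'
from cell import *
import cv2,numpy as np
for n in("top","scene"):
    p,d=camera(n); np.savez(f"{n}0.npz",p=p,d=d)
    cv2.imwrite(f"pics/{n}0.png",cv2.resize(p[:,:,::-1],(800,600)))
    i=camera_info(n);print(n,np.round(i["intrinsics"],1).tolist(),np.round(i["distortion"],3),np.round(i["R"],3).tolist(),np.round(i["t"],3))
o=observe();print({k:np.round(v,3).tolist() for k,v in o.items()})
E
```

```text
top [[491.5, 0.0, 263.1], [0.0, 491.5, 184.0], [0.0, 0.0, 1.0]] [-0.188  0.     0.     0.     0.   ] [[-0.034, -0.999, 0.003], [-0.977, 0.033, -0.211], [0.211, -0.01, -0.978]] [0.092 0.582 1.173]
scene [[424.6, 0.0, 246.6], [0.0, 424.6, 184.8], [0.0, 0.0, 1.0]] [0.043 0.    0.    0.    0.   ] [[-0.847, 0.532, -0.012], [0.435, 0.68, -0.59], [-0.305, -0.505, -0.807]] [ 0.459 -0.267  1.348]
{'t': 0.1, 'joint_positions': [-1.19, 0.354, 1.634, -0.0, 1.155, -0.002], 'qvel': [-0.001, -0.002, -0.003, 0.0, -0.001, 0.0], 'joint_torque': [0.002, -59.49, -33.493, 0.07, 0.018, -0.0], 'eef_pos': [0.233, -0.58, 0.404], 'eef_rot': [0.982, 0.19, -0.0, -0.001], 'contact_force': [-0.0, -0.562, -0.269], 'wrist_torque': [-0.003, 0.06, 0.022], 'finger_force': 0.0, 'gripper_width': 0.092}
```

View pics/top0.png

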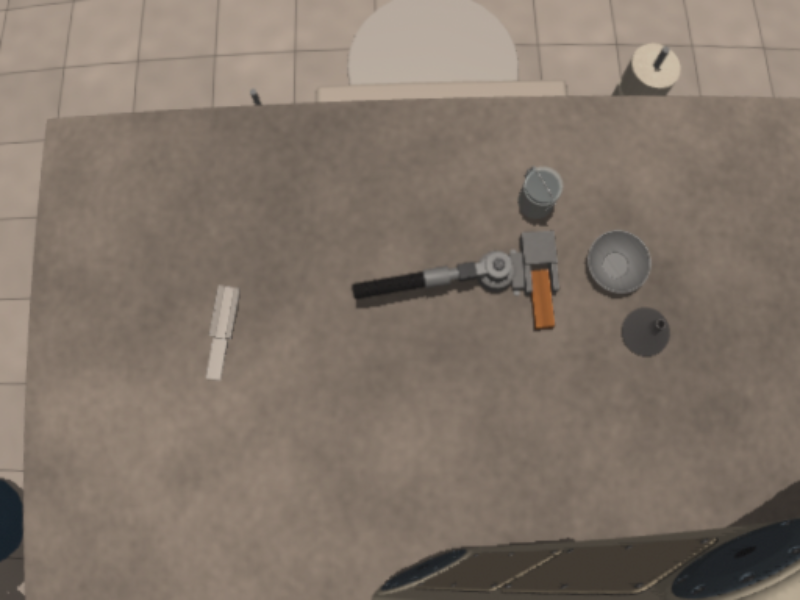

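View pics/scene0.png

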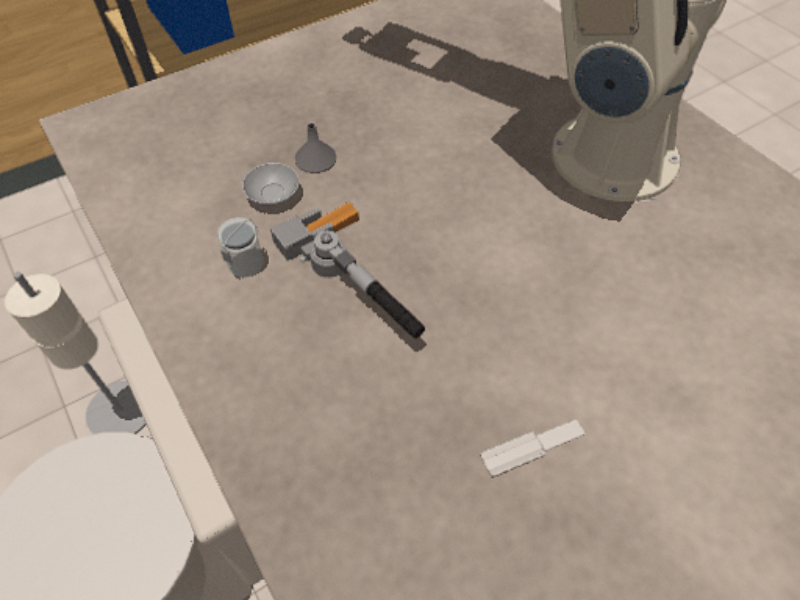

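The top view shows the orange wedge at (542,298) with its thin end in the clamp channel, the bolt at (498,266) and the black grip centred at (388,286). The jar is at (541,190), the dish at (618,262), the funnel at (646,330) and the shoe horn at (222,332). The scene view agrees: wedge at (333,218), grip at (395,308).

```bash
cat > h.py <<'E'
import cv2,numpy as np
from cell import *
def ray(n,px,z):
    i=camera_info(n);K=np.array(i["intrinsics"]);D=np.array(i["distortion"]);R=np.array(i["R"]);t=np.array(i["t"])
    u=cv2.undistortPoints(np.float64(px).reshape(-1,1,2),K,D).reshape(-1,2)
    d=np.c_[u,np.ones(len(u))]@R; c=-R.T@t
    s=(np.reshape(z,-1)-c[2])/d[:,2]
    return c+d*s[:,None]
def big(m):
    n,l,s,c=cv2.connectedComponentsWithStats(m.astype(np.uint8)); k=1+np.argmax(s[1:,4]); return l==k
def rect(m):
    return cv2.minAreaRect(np.argwhere(m)[:,::-1].astype(np.float32))
def orange(p):
    h=cv2.cvtColor(p,cv2.COLOR_RGB2HSV); return big((h[...,1]>130)&(h[...,0]<20)&(h[...,2]>90))
def black(p,x0,x1,y0,y1):
    m=p.max(2)<45; q=np.zeros_like(m); q[y0:y1,x0:x1]=m[y0:y1,x0:x1]; return big(q)
E
python3 - <<'E'
from h import *
p=np.load("top0.npz")["p"];q=np.load("scene0.npz")["p"]
for n,im,b in(("top",p,(200,300,160,210)),("scene",q,(220,290,170,230))):
    m=orange(im); bx=cv2.boxPoints(rect(m)); print(n,"wedge",m.sum(),bx.round(1).tolist()); print(np.round(ray(n,bx,.02),4).tolist())
    m=black(im,*b); r=rect(m); bx=cv2.boxPoints(r); print("grip",m.sum(),r); print(np.round(ray(n,[r[0]],.055),4), np.round(ray(n,bx,.06),4).tolist())
s=.64
names=dict(bolt=([498,265],.075),jar=([543,186],.096),dish=([618,262],.03),funneltip=([658,325],.085),funnel=([645,333],.02),roofFL=([524,264],.04),roofFR=([556,263],.04),roofBL=([522,233],.04),roofBR=([555,231],.04),horn=([222,332],.0))
for k,(a,z) in names.items(): print(k,np.round(ray("top",[np.array(a)*s],z),3))
c=np.hstack([cv2.resize(p[135:225,210:430,::-1],None,fx=3.6,fy=3.6,interpolation=cv2.INTER_CUBIC)]); cv2.imwrite("pics/crop0.png",c)
E
```

```text
top wedge 426 [[338.5, 172.89999389648438], [350.5, 171.60000610351562], [354.6000061035156, 208.3000030517578], [342.6000061035156, 209.60000610351562]]
[[0.6169, -0.1277, 0.02], [0.6195, -0.1597, 0.02], [0.5216, -0.1635, 0.02], [0.5193, -0.1319, 0.02]]
grip 412 ((248.5270233154297, 182.66217041015625), (9.370742797851562, 45.209720611572266), 80.53767395019531)
[[0.5911 0.1084 0.055 ]] [[0.5943, 0.1663, 0.06], [0.6097, 0.0533, 0.06], [0.5857, 0.0503, 0.06], [0.5704, 0.1629, 0.06]]
scene wedge 245 [[195.3000030517578, 143.6999969482422], [224.3000030517578, 128.10000610351562], [229.8000030517578, 138.3000030517578], [200.8000030517578, 153.89999389648438]]
[[0.6163, -0.1589, 0.02], [0.5148, -0.167, 0.02], [0.522, -0.1233, 0.02], [0.6213, -0.1166, 0.02]]
grip 307 ((252.41806030273438, 198.12351989746094), (44.74058532714844, 9.747404098510742), 43.02506637573242)
[[0.5928 0.1099 0.055 ]] [[0.6174, 0.0553, 0.06], [0.5913, 0.0451, 0.06], [0.5727, 0.168, 0.06], [0.5978, 0.1763, 0.06]]
bolt [[ 0.614 -0.069  0.075]]
jar [[ 0.739 -0.148  0.096]]
dish [[ 0.624 -0.279  0.03 ]]
funneltip [[ 0.505 -0.32   0.085]]
funnel [[ 0.503 -0.318  0.02 ]]
roofFL [[ 0.623 -0.117  0.04 ]]
roofFR [[ 0.623 -0.17   0.04 ]]
roofBL [[ 0.676 -0.117  0.04 ]]
roofBR [[ 0.678 -0.173  0.04 ]]
horn [[0.532 0.393 0.   ]]
```

View pics/crop0.png

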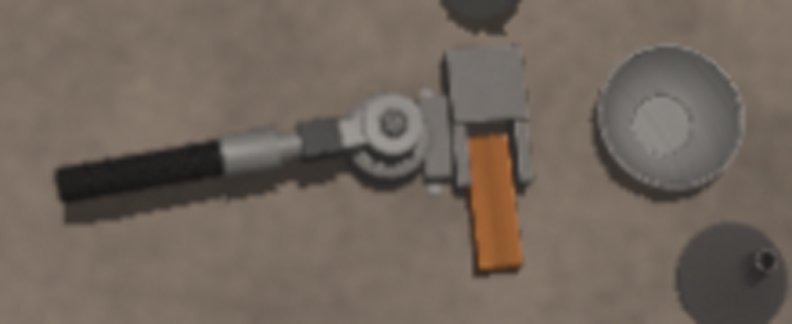

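The crop shows the wedge at (495,205), lined up with the channel at a yaw of about 0.045 rad, and the wrench head at (390,122). Next I turn the tool to match, close the fingers and travel at height.

>>> send_rows(
  moves=[
    {"twist": [0,0,0.0358],"offset": [0,0,0],"gripper": -1},
    {"twist": [0,0,0.0358],"offset": [0,0,0],"gripper": -1},
    {"twist": [0,0,0.0357],"offset": [0,0,0],"gripper": -1},
    {"twist": [0,0,0],"offset": [0.0695,-0.107,0],"gripper": -1},
    {"twist": [0,0,0],"offset": [0.0695,-0.107,0],"gripper": -1},
    {"twist": [0,0,0],"offset": [0.0695,-0.107,0],"gripper": -1},
    {"twist": [0,0,0],"offset": [0.0695,-0.107,0],"gripper": -1},
    {"twist": [0,0,0],"offset": [0.0695,-0.107,0],"gripper": -1},
  ],
  newtons=20,
)

```text
t: 0.77
eef_pos: [0.3306, -0.413, 0.4044]
eef_rot: [1.0, 0.023, -0.0, -0.0]
contact_force: [1.0, -0.2, -0.5]
gripper_width: 0.0406
finger_force: 0.0
```

>>> send_rows(
  moves=[
    {"twist": [0,0,0],"offset": [0.0695,-0.107,0],"gripper": -1},
    {"twist": [0,0,0],"offset": [0.0695,-0.107,0],"gripper": -1},
    {"twist": [0,0,0],"offset": [0.0695,-0.107,0],"gripper": -1},
    {"twist": [0,0,0],"offset": [0.0695,-0.107,0],"gripper": -1},
    {"twist": [0,0,0],"offset": [0.0695,-0.107,0],"gripper": -1},
    {"twist": [0,0,0],"offset": [0.0695,-0.107,0],"gripper": -1},
    {"twist": [0,0,0],"offset": [0,0,0],"gripper": -1},
    {"twist": [0,0,0],"offset": [0,0,0],"gripper": -1},
  ],
)

```text
t: 1.43
eef_pos: [0.4471, -0.2149, 0.4045]
eef_rot: [1.0, 0.025, -0.0, -0.0]
contact_force: [0.3, -0.0, -0.9]
gripper_width: 0.0006
finger_force: 0.0
```

```bash
cat >> h.py <<'E'
def go(x,y,z,yaw=None):
    o=observe();q=o["eef_rot"];p=np.array(o["eef_pos"]);w=2*np.arctan2(q[1],q[0])
    ex=np.array([np.cos(w),np.sin(w),0]);ey=np.array([np.sin(w),-np.cos(w),0])
    d=np.array([x,y,z])-p
    print("t",o["t"],"pos",p.round(4),"q",np.round(q,3),"yaw",round(w,3),"units",np.round([d@ex/.3,d@ey/.3,-d[2]/.3],4),"F",np.round(o["contact_force"],1),"j6",round(o["joint_positions"][5],2))
    if yaw is not None: print("twist z",(w-yaw)/np.pi)
E
python3 -c "
from h import *
go(.485,-.149,.2,.045)"
```

```text
t 1.4333 pos [ 0.4471 -0.2149  0.4045] q [ 1.     0.025 -0.    -0.   ] yaw 0.05 units [ 0.1371 -0.2132  0.6816] F [ 0.3 -0.  -0.9] j6 1.07
twist z 0.0014913763371350664
```

>>> send_rows(
  moves=[
    {"twist": [0,0,0],"offset": [0.067,-0.106,0],"gripper": -1},
    {"twist": [0,0,0],"offset": [0.067,-0.106,0],"gripper": -1},
    {"twist": [0,0,0],"offset": [0,0,0.125],"gripper": -1},
    {"twist": [0,0,0],"offset": [0,0,0.125],"gripper": -1},
    {"twist": [0,0,0],"offset": [0,0,0.125],"gripper": -1},
    {"twist": [0,0,0],"offset": [0,0,0.1],"gripper": -1},
    {"twist": [0,0,0],"offset": [0,0,0],"gripper": -1},
    {"twist": [0,0,0],"offset": [0,0,0],"gripper": -1},
  ],
)

```text
t: 2.1
eef_pos: [0.4828, -0.1521, 0.2613]
eef_rot: [1.0, 0.022, -0.002, -0.001]
contact_force: [-0.2, -0.0, 1.3]
gripper_width: 0.0006
finger_force: 0.0
```

```bash
python3 - <<'E'
from h import *
go(.485,-.149,.2,.045)
p,d=camera("top");cv2.imwrite("pics/a.png",cv2.resize(p[130:230,250:430,::-1],None,fx=4,fy=4,interpolation=cv2.INTER_CUBIC))
m=orange(p);print(m.sum(),rect(m))
E
```

```text
t 2.1 pos [ 0.4828 -0.1521  0.2613] q [ 1.     0.022 -0.002 -0.001] yaw 0.044 units [ 0.0076 -0.01    0.2043] F [-0.2 -0.   1.3] j6 1.22
twist z -0.00016997331007806733
337 ((346.5, 188.5), (31.0, 11.0), 90.0)
```

View pics/a.png

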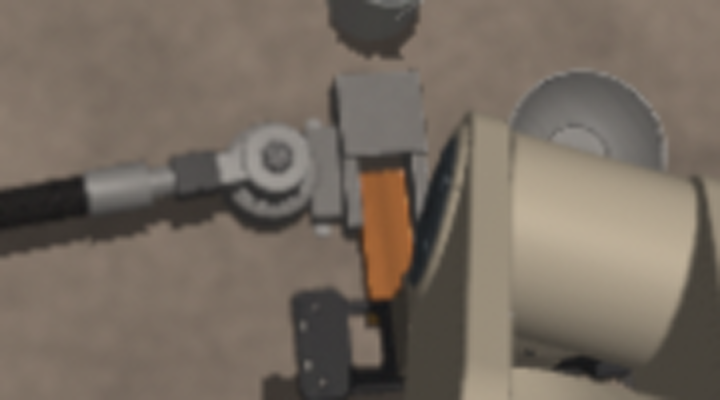

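The gripper stands behind the wedge's thick end (crop (385,300)), and nothing is in its way below. Now I lower it and push.

>>> send_rows(
  moves=[
    {"twist": [0,0,0],"offset": [0,-0.01,0.1],"gripper": -1},
    {"twist": [0,0,0],"offset": [0,0,0.1],"gripper": -1},
    {"twist": [0,0,0],"offset": [0,0,0],"gripper": -1},
    {"twist": [0,0,0],"offset": [0.04,0,0],"gripper": -1},
    {"twist": [0,0,0],"offset": [0.03,0,0],"gripper": -1},
    {"twist": [0,0,0],"offset": [0.02,0,0],"gripper": -1},
    {"twist": [0,0,0],"offset": [0.02,0,0],"gripper": -1},
    {"twist": [0,0,0],"offset": [0,0,0],"gripper": -1},
  ],
)

```text
t: 2.82
eef_pos: [0.5183, -0.1468, 0.2037]
eef_rot: [1.0, 0.023, 0.001, 0.0]
contact_force: [0.4, -0.2, 0.1]
gripper_width: 0.0004
finger_force: 0.1
```

>>> send_rows(
  moves=[
    {"twist": [0,0,0],"offset": [0.015,0,0],"gripper": -1},
    {"twist": [0,0,0],"offset": [0.015,0,0],"gripper": -1},
    {"twist": [0,0,0],"offset": [0.015,0,0],"gripper": -1},
    {"twist": [0,0,0],"offset": [0,0,0],"gripper": -1},
  ],
)

```text
t: 3.15
eef_pos: [0.531, -0.1461, 0.2023]
eef_rot: [1.0, 0.023, 0.001, 0.0]
contact_force: [-0.3, 0.3, 0.0]
gripper_width: 0.0004
finger_force: 0.0
```

>>> send_rows(
  moves=[
    {"twist": [0,0,0],"offset": [0.015,0,0],"gripper": -1},
    {"twist": [0,0,0],"offset": [0.015,0,0],"gripper": -1},
    {"twist": [0,0,0],"offset": [0.01,0,0],"gripper": -1},
    {"twist": [0,0,0],"offset": [0.01,0,0],"gripper": -1},
    {"twist": [0,0,0],"offset": [0,0,0],"gripper": -1},
  ],
)

```text
t: 3.57
eef_pos: [0.5457, -0.1454, 0.2022]
eef_rot: [1.0, 0.023, 0.0, 0.0]
contact_force: [0.4, 0.0, 0.3]
gripper_width: 0.0006
finger_force: 0.0
```

>>> send_rows(
  moves=[
    {"twist": [0,0,0],"offset": [0.007,0,0],"gripper": -1},
    {"twist": [0,0,0],"offset": [0,0,0],"gripper": -1},
  ],
)

```text
t: 3.73
eef_pos: [0.5473, -0.1453, 0.2022]
eef_rot: [1.0, 0.023, 0.0, 0.0]
contact_force: [-0.3, 0.2, 0.4]
gripper_width: 0.0002
finger_force: 0.0
```

```bash
python3 - <<'E'
from h import *
go(.557,-.145,.2)
p,d=camera("top");q,_=camera("scene")
m=orange(q);bx=cv2.boxPoints(rect(m));print(m.sum(),np.round(ray("scene",bx,.025),4).tolist())
a=cv2.resize(q[90:210,140:290,::-1],None,fx=4,fy=4,interpolation=cv2.INTER_CUBIC)
cv2.imwrite("pics/b.png",a)
E
```

```text
t 3.7333 pos [ 0.5473 -0.1453  0.2022] q [1.    0.023 0.    0.   ] yaw 0.046 units [0.0324 0.0006 0.0072] F [-0.3  0.2  0.4] j6 1.26
144 [[0.6191, -0.1548, 0.025], [0.5548, -0.161, 0.025], [0.5611, -0.1142, 0.025], [0.6241, -0.109, 0.025]]
```

View pics/b.png

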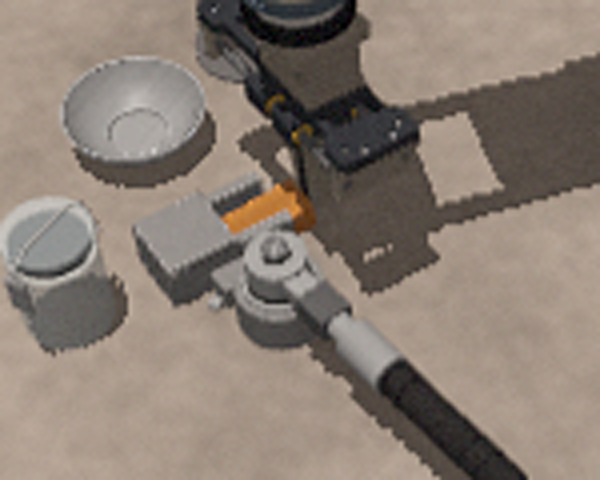

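The wedge at crop (270,210) is moving in, with the fingers behind it at (300,185), and about 10 mm seem to be left. I go on in small steps and watch the force.

>>> send_rows(
  moves=[
    {"twist": [0,0,0],"offset": [0.01,0,0],"gripper": -1},
    {"twist": [0,0,0],"offset": [0.01,0,0],"gripper": -1},
    {"twist": [0,0,0],"offset": [0,0,0],"gripper": -1},
  ],
)

```text
t: 4.08
eef_pos: [0.5537, -0.1451, 0.2023]
eef_rot: [1.0, 0.023, 0.0, 0.0]
contact_force: [-0.6, -0.4, 0.8]
gripper_width: 0.0001
finger_force: 0.0
```

>>> send_rows(
  moves=[
    {"twist": [0,0,0],"offset": [0.008,0,0],"gripper": -1},
    {"twist": [0,0,0],"offset": [0,0,0],"gripper": -1},
  ],
)

```text
t: 4.25
eef_pos: [0.5558, -0.1449, 0.2022]
eef_rot: [1.0, 0.023, 0.0, 0.0]
contact_force: [-1.7, 0.1, 0.1]
gripper_width: 0.0005
finger_force: 0.3
```

>>> send_rows(
  moves=[
    {"twist": [0,0,0],"offset": [0.006,0,0],"gripper": -1},
    {"twist": [0,0,0],"offset": [0,0,0],"gripper": -1},
  ],
)

```text
t: 4.42
eef_pos: [0.5574, -0.1448, 0.2022]
eef_rot: [1.0, 0.023, 0.0, 0.0]
contact_force: [-0.6, -0.1, 0.7]
gripper_width: 0.0004
finger_force: 0.4
```

>>> send_rows(
  moves=[
    {"twist": [0,0,0],"offset": [0.007,0,0],"gripper": -1},
    {"twist": [0,0,0],"offset": [0,0,0],"gripper": -1},
  ],
)

```text
t: 4.58
eef_pos: [0.5596, -0.1447, 0.2022]
eef_rot: [1.0, 0.023, 0.0, 0.0]
contact_force: [-1.4, -0.3, 0.1]
gripper_width: 0.0005
finger_force: 0.4
```

>>> send_rows(
  moves=[
    {"twist": [0,0,0],"offset": [0.007,0,0],"gripper": -1},
    {"twist": [0,0,0],"offset": [0,0,0],"gripper": -1},
  ],
)

```text
t: 4.75
eef_pos: [0.5611, -0.1447, 0.202]
eef_rot: [1.0, 0.023, -0.001, -0.0]
contact_force: [-3.8, -1.4, 3.4]
gripper_width: 0.0001
finger_force: 2.1
```

```bash
python3 - <<'E'
from h import *
go(.557,-.145,.2)
q,_=camera("scene")
m=orange(q);bx=cv2.boxPoints(rect(m));print(m.sum(),np.round(ray("scene",bx,.025),4).tolist())
E
```

```text
t 4.75 pos [ 0.5611 -0.1447  0.202 ] q [ 1.     0.023 -0.001 -0.   ] yaw 0.046 units [-0.0137  0.0005  0.0068] F [-3.8 -1.4  3.4] j6 1.27
89 [[0.6066, -0.1746, 0.025], [0.5604, -0.1505, 0.025], [0.5768, -0.1179, 0.025], [0.6221, -0.1416, 0.025]]
```

>>> send_rows(
  moves=[
    {"twist": [0,0,0],"offset": [0.007,0,0],"gripper": -1},
    {"twist": [0,0,0],"offset": [0,0,0],"gripper": -1},
  ],
)

```text
t: 4.97
eef_pos: [0.562, -0.1446, 0.2019]
eef_rot: [1.0, 0.023, -0.003, -0.0]
contact_force: [-10.8, -3.0, 7.9]
gripper_width: 0.0004
finger_force: 5.4
```

>>> send_rows(
  moves=[
    {"twist": [0,0,0],"offset": [0.007,0,0],"gripper": -1},
    {"twist": [0,0,0],"offset": [0,0,0],"gripper": -1},
  ],
)

```text
t: 5.13
eef_pos: [0.5628, -0.1446, 0.2017]
eef_rot: [1.0, 0.023, -0.004, -0.0]
contact_force: [-17.1, -4.2, 13.7]
gripper_width: 0.0007
finger_force: 8.5
```

The force rose to 17 N within 0.8 mm, so the wedge is home. I back off, lift and check.

>>> send_rows(
  moves=[
    {"twist": [0,0,0],"offset": [-0.06,0,0],"gripper": -1},
    {"twist": [0,0,0],"offset": [-0.06,0,0],"gripper": -1},
    {"twist": [0,0,-0.0255],"offset": [0,0,-0.12],"gripper": -1},
    {"twist": [0,0,0],"offset": [0,0,-0.12],"gripper": -1},
    {"twist": [0,0,0],"offset": [0,0,-0.12],"gripper": -1},
    {"twist": [0,0,0],"offset": [0,-0.13,0],"gripper": -1},
    {"twist": [0,0,0],"offset": [0,-0.13,0],"gripper": -1},
    {"twist": [0,0,0],"offset": [0,0,0],"gripper": -1},
  ],
)

```text
t: 5.8
eef_pos: [0.5195, -0.0646, 0.3111]
eef_rot: [0.998, 0.063, 0.001, -0.001]
contact_force: [0.4, -0.4, 0.1]
gripper_width: 0.0004
finger_force: 0.0
```

>>> send_rows(
  moves=[
    {"twist": [0,0,0],"offset": [0,-0.13,0],"gripper": -1},
    {"twist": [0,0,0],"offset": [0,-0.13,0],"gripper": -1},
    {"twist": [0,0,0],"offset": [0,-0.13,0],"gripper": -1},
    {"twist": [0,0,0],"offset": [0,0,0],"gripper": -1},
    {"twist": [0,0,0],"offset": [0,0,0],"gripper": -1},
    {"twist": [0,0,0],"offset": [0,0,0],"gripper": -1},
  ],
)

```text
t: 6.3
eef_pos: [0.5056, 0.0474, 0.3103]
eef_rot: [0.998, 0.063, 0.0, 0.0]
contact_force: [-0.5, 0.5, 1.3]
gripper_width: 0.0002
finger_force: 0.0
```

```bash
python3 - <<'E'
from h import *
go(.553,.104,.236,.125)
p,_=camera("top");q,_=camera("scene")
for n,im in(("top",p),("scene",q)):
    m=orange(im);bx=cv2.boxPoints(rect(m));print(n,m.sum(),np.round(ray(n,bx,.024),4).tolist())
cv2.imwrite("pics/c.png",cv2.resize(p[130:230,200:400,::-1],None,fx=4,fy=4,interpolation=cv2.INTER_CUBIC))
E
```

```text
t 6.3 pos [0.5056 0.0474 0.3103] q [0.998 0.063 0.    0.   ] yaw 0.127 units [ 0.1808 -0.1673  0.2476] F [-0.5  0.5  1.3] j6 1.53
twist z 0.0006356721554259877
top 212 [[0.6211, -0.1312, 0.024], [0.6201, -0.163, 0.024], [0.5719, -0.1595, 0.024], [0.573, -0.1279, 0.024]]
scene 91 [[0.6088, -0.1727, 0.024], [0.5612, -0.1531, 0.024], [0.5749, -0.1222, 0.024], [0.6217, -0.1417, 0.024]]
```

View pics/c.png

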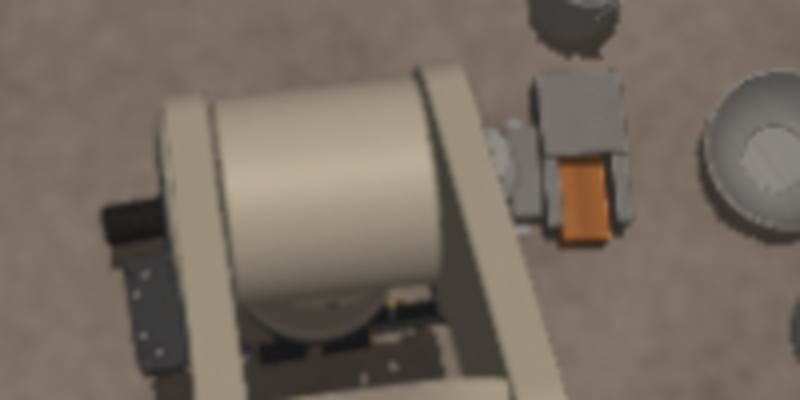

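The wedge, crop (585,200), stands about 9 mm out of the cheeks, so it is home; bystanders are unmoved. Next I go behind the grip.

>>> send_rows(
  moves=[
    {"twist": [0,0,0],"offset": [0.06,-0.085,0],"gripper": -1},
    {"twist": [0,0,0],"offset": [0.07,-0.083,0],"gripper": -1},
    {"twist": [0,0,0],"offset": [0.05,0,0],"gripper": -1},
    {"twist": [0,0,0],"offset": [0,0,0.09],"gripper": -1},
    {"twist": [0,0,0],"offset": [0,0,0.09],"gripper": -1},
    {"twist": [0,0,0],"offset": [0,0,0.066],"gripper": -1},
    {"twist": [0,0,0],"offset": [0,0,0],"gripper": -1},
    {"twist": [0,0,0],"offset": [0,0,0],"gripper": -1},
  ],
)

```text
t: 7.07
eef_pos: [0.5525, 0.1029, 0.2357]
eef_rot: [0.998, 0.062, -0.001, 0.0]
contact_force: [-0.8, 0.7, 0.4]
gripper_width: -0.0
finger_force: 0.0
```

>>> send_rows(
  moves=[
    {"twist": [0,0,0],"offset": [0,0,0],"gripper": -1},
    {"twist": [0,0,0],"offset": [0,0,0],"gripper": -1},
  ],
)

```text
t: 7.23
eef_pos: [0.5533, 0.1037, 0.2379]
eef_rot: [0.998, 0.062, 0.001, -0.0]
contact_force: [0.0, 0.5, 0.2]
gripper_width: 0.0003
finger_force: 0.0
```

```bash
python3 - <<'E'
from h import *
go(.569,.106,.236,.125)
q,_=camera("scene")
cv2.imwrite("pics/d.png",cv2.resize(q[90:240,140:320,::-1],None,fx=4,fy=4,interpolation=cv2.INTER_CUBIC))
E
```

```text
t 7.2333 pos [0.5533 0.1037 0.2379] q [ 0.998  0.062  0.001 -0.   ] yaw 0.125 units [ 0.0529 -0.001   0.0062] F [0.  0.5 0.2] j6 1.63
twist z -1.3186839623547433e-05
```

View pics/d.png

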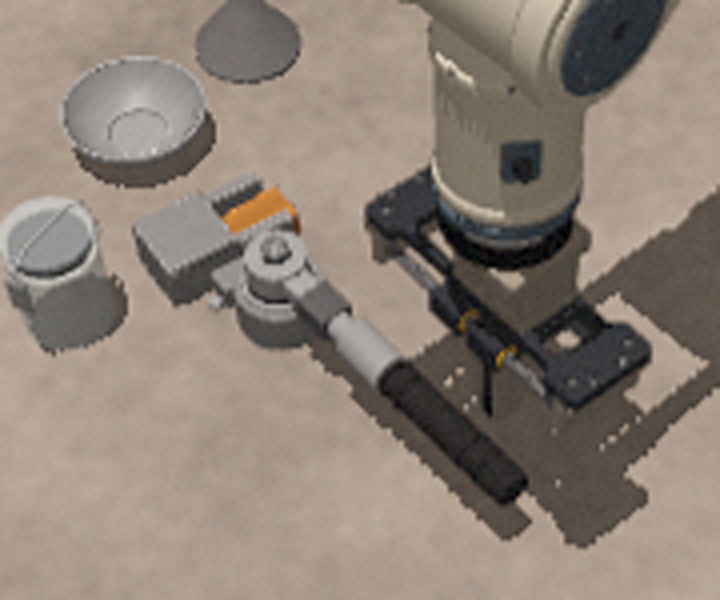

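The fingers, crop (488,390), stand just behind the grip at (450,430). I advance to contact and sweep in the free-running range.

>>> send_rows(
  moves=[
    {"twist": [0,0,0],"offset": [0.026,0,0.005],"gripper": -1},
    {"twist": [0,0,0],"offset": [0.026,0,0],"gripper": -1},
    {"twist": [0,0,0],"offset": [0,0,0],"gripper": -1},
  ],
)

```text
t: 7.53
eef_pos: [0.5698, 0.1064, 0.2357]
eef_rot: [0.998, 0.063, 0.001, -0.0]
contact_force: [0.7, -0.5, 0.4]
gripper_width: -0.0
finger_force: 0.0
```

>>> send_rows(
  moves=[
    {"twist": [0,0,0.0111],"offset": [0.02,-0.0027,0],"gripper": -1},
    {"twist": [0,0,0.0111],"offset": [0.02,-0.0027,0],"gripper": -1},
    {"twist": [0,0,0],"offset": [0,0,0],"gripper": -1},
  ],
)

```text
t: 7.78
eef_pos: [0.5806, 0.1092, 0.235]
eef_rot: [1.0, 0.027, 0.0, -0.0]
contact_force: [0.2, -1.0, -0.2]
gripper_width: 0.0004
finger_force: 0.1
```

>>> send_rows(
  moves=[
    {"twist": [0,0,0.0111],"offset": [0.02,-0.0027,0],"gripper": -1},
    {"twist": [0,0,0.0111],"offset": [0.02,-0.0027,0],"gripper": -1},
    {"twist": [0,0,0],"offset": [0,0,0],"gripper": -1},
  ],
)

```text
t: 8.03
eef_pos: [0.5922, 0.1113, 0.235]
eef_rot: [1.0, -0.007, 0.0, -0.0]
contact_force: [-0.6, -0.0, 0.0]
gripper_width: 0.0003
finger_force: 0.1
```

```bash
python3 - <<'E'
from h import *
go(.569,.106,.236,.125)
q,_=camera("scene")
m=black(q,220,290,170,230);r=rect(m);print(m.sum(),r)
cv2.imwrite("pics/e.png",cv2.resize(q[130:230,180:310,::-1],None,fx=4,fy=4,interpolation=cv2.INTER_CUBIC))
E
```

```text
t 8.0333 pos [0.5922 0.1113 0.235 ] q [ 1.    -0.007  0.    -0.   ] yaw -0.014 units [-0.0772  0.0187 -0.0034] F [-0.6 -0.   0. ] j6 1.77
twist z -0.044256461506036515
401 ((248.17657470703125, 195.47958374023438), (52.069297790527344, 22.498327255249023), 52.4314079284668)
```

View pics/e.png

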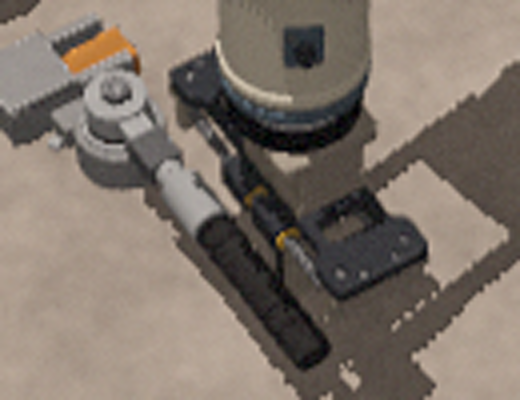

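The handle has turned about 0.11 rad: grip end at crop (310,350), fingers in contact at (278,270). I continue and watch the force.

>>> send_rows(
  moves=[
    {"twist": [0,0,0.0111],"offset": [0.02,-0.0027,0],"gripper": -1},
    {"twist": [0,0,0.0111],"offset": [0.02,-0.0027,0],"gripper": -1},
    {"twist": [0,0,0],"offset": [0,0,0],"gripper": -1},
  ],
)

```text
t: 8.33
eef_pos: [0.604, 0.1124, 0.2349]
eef_rot: [0.999, -0.042, 0.0, -0.0]
contact_force: [0.2, -0.0, 0.1]
gripper_width: 0.0005
finger_force: 0.1
```

>>> send_rows(
  moves=[
    {"twist": [0,0,0.0111],"offset": [0.02,-0.0027,0],"gripper": -1},
    {"twist": [0,0,0],"offset": [0,0,0],"gripper": -1},
  ],
)

```text
t: 8.5
eef_pos: [0.6098, 0.1127, 0.2349]
eef_rot: [0.998, -0.059, 0.0, -0.0]
contact_force: [-0.9, -0.4, 0.2]
gripper_width: 0.0008
finger_force: 0.4
```

>>> send_rows(
  moves=[
    {"twist": [0,0,0.0111],"offset": [0.02,-0.0027,0],"gripper": -1},
  ],
)

```text
t: 8.58
eef_pos: [0.6146, 0.1127, 0.2346]
eef_rot: [0.997, -0.075, -0.001, 0.0]
contact_force: [-1.7, 2.6, 0.5]
gripper_width: 0.0003
finger_force: 0.9
```

>>> send_rows(
  moves=[
    {"twist": [0,0,0.0074],"offset": [0.0133,-0.0018,0],"gripper": -1},
  ],
)

```text
t: 8.67
eef_pos: [0.6194, 0.1128, 0.2348]
eef_rot: [0.996, -0.088, -0.0, -0.0]
contact_force: [-1.5, 1.1, 0.8]
gripper_width: 0.0003
finger_force: 0.9
```

>>> send_rows(
  moves=[
    {"twist": [0,0,0.0074],"offset": [0.0133,-0.0018,0],"gripper": -1},
  ],
)

```text
t: 8.75
eef_pos: [0.6236, 0.1126, 0.2348]
eef_rot: [0.995, -0.1, -0.0, -0.0]
contact_force: [-1.2, 2.1, -0.7]
gripper_width: 0.0005
finger_force: 0.9
```

>>> send_rows(
  moves=[
    {"twist": [0,0,0.0074],"offset": [0.0133,-0.0018,0],"gripper": -1},
  ],
)

```text
t: 8.83
eef_pos: [0.6279, 0.1124, 0.2349]
eef_rot: [0.994, -0.112, -0.0, -0.0]
contact_force: [-1.8, 2.2, 0.2]
gripper_width: 0.0005
finger_force: 0.9
```

>>> send_rows(
  moves=[
    {"twist": [0,0,0.0074],"offset": [0.0133,-0.0018,0],"gripper": -1},
  ],
)

```text
t: 8.92
eef_pos: [0.632, 0.112, 0.2349]
eef_rot: [0.992, -0.123, -0.0, -0.0]
contact_force: [-2.9, 2.1, 0.4]
gripper_width: 0.0003
finger_force: 1.8
```

>>> send_rows(
  moves=[
    {"twist": [0,0,0.0074],"offset": [0.0133,-0.0018,0],"gripper": -1},
  ],
)

```text
t: 9.0
eef_pos: [0.6356, 0.1116, 0.2346]
eef_rot: [0.991, -0.135, -0.001, -0.0]
contact_force: [-6.3, 5.2, 0.6]
gripper_width: 0.0008
finger_force: 3.5
```

>>> send_rows(
  moves=[
    {"twist": [0,0,0.0055],"offset": [0.01,-0.0013,0],"gripper": -1},
  ],
)

```text
t: 9.08
eef_pos: [0.6383, 0.1113, 0.2345]
eef_rot: [0.99, -0.144, -0.001, -0.0]
contact_force: [-6.5, 6.4, -0.3]
gripper_width: 0.0004
finger_force: 3.7
```

>>> send_rows(
  moves=[
    {"twist": [0,0,0.0055],"offset": [0.01,-0.0013,0],"gripper": -1},
  ],
)

```text
t: 9.17
eef_pos: [0.641, 0.111, 0.2343]
eef_rot: [0.988, -0.152, -0.002, -0.0]
contact_force: [-6.7, 7.0, 1.1]
gripper_width: 0.0005
finger_force: 3.9
```

>>> send_rows(
  moves=[
    {"twist": [0,0,0.0055],"offset": [0.01,-0.0013,0],"gripper": -1},
  ],
)

```text
t: 9.25
eef_pos: [0.6439, 0.1106, 0.2343]
eef_rot: [0.987, -0.161, -0.002, -0.0]
contact_force: [-6.7, 8.1, 0.9]
gripper_width: 0.0003
finger_force: 4.2
```

>>> send_rows(
  moves=[
    {"twist": [0,0,0.0055],"offset": [0.01,-0.0013,0],"gripper": -1},
  ],
)

```text
t: 9.33
eef_pos: [0.6468, 0.1102, 0.2342]
eef_rot: [0.986, -0.169, -0.002, -0.0]
contact_force: [-8.0, 8.3, 0.5]
gripper_width: 0.0004
finger_force: 4.4
```

>>> send_rows(
  moves=[
    {"twist": [0,0,0.0055],"offset": [0.01,-0.0013,0],"gripper": -1},
  ],
)

```text
t: 9.42
eef_pos: [0.6498, 0.1097, 0.2342]
eef_rot: [0.984, -0.178, -0.002, -0.0]
contact_force: [-6.9, 8.6, 1.5]
gripper_width: 0.0007
finger_force: 4.7
```

>>> send_rows(
  moves=[
    {"twist": [0,0,0.0055],"offset": [0.01,-0.0013,0],"gripper": -1},
  ],
)

```text
t: 9.5
eef_pos: [0.6526, 0.1091, 0.2342]
eef_rot: [0.982, -0.186, -0.002, -0.0]
contact_force: [-7.0, 9.4, 0.7]
gripper_width: -0.0
finger_force: 4.9
```

>>> send_rows(
  moves=[
    {"twist": [0,0,0.0055],"offset": [0.01,-0.0013,0],"gripper": -1},
  ],
)

```text
t: 9.58
eef_pos: [0.6556, 0.1085, 0.2342]
eef_rot: [0.981, -0.195, -0.002, -0.0]
contact_force: [-7.7, 10.4, 0.3]
gripper_width: 0.0002
finger_force: 5.1
```

>>> send_rows(
  moves=[
    {"twist": [0,0,0.0055],"offset": [0.01,-0.0013,0],"gripper": -1},
  ],
)

```text
t: 9.67
eef_pos: [0.6585, 0.1078, 0.2342]
eef_rot: [0.979, -0.203, -0.002, -0.001]
contact_force: [-7.7, 10.5, 0.9]
gripper_width: 0.0009
finger_force: 5.4
```

>>> send_rows(
  moves=[
    {"twist": [0,0,0.0055],"offset": [0.01,-0.0013,0],"gripper": -1},
  ],
)

```text
t: 9.75
eef_pos: [0.6613, 0.1071, 0.2342]
eef_rot: [0.977, -0.212, -0.002, -0.001]
contact_force: [-7.3, 12.1, 1.2]
gripper_width: 0.0005
finger_force: 5.6
```

>>> send_rows(
  moves=[
    {"twist": [0,0,0.0055],"offset": [0.01,-0.0013,0],"gripper": -1},
  ],
)

```text
t: 9.83
eef_pos: [0.6642, 0.1064, 0.2342]
eef_rot: [0.975, -0.22, -0.002, -0.001]
contact_force: [-7.5, 12.1, 2.0]
gripper_width: 0.0004
finger_force: 5.8
```

>>> send_rows(
  moves=[
    {"twist": [0,0,0.0055],"offset": [0.01,-0.0013,0],"gripper": -1},
  ],
)

```text
t: 9.92
eef_pos: [0.6672, 0.1056, 0.2343]
eef_rot: [0.974, -0.229, -0.002, -0.001]
contact_force: [-6.0, 12.6, 0.7]
gripper_width: 0.0006
finger_force: 5.5
```

The force has peaked and begun to fall, which is the click. I add a little more, to get past 2.3 degrees.

>>> send_rows(
  moves=[
    {"twist": [0,0,0.0055],"offset": [0.01,-0.0013,0],"gripper": -1},
  ],
)

```text
t: 10.0
eef_pos: [0.6702, 0.1047, 0.2344]
eef_rot: [0.972, -0.237, -0.002, -0.001]
contact_force: [-4.5, 11.7, 0.1]
gripper_width: 0.0002
finger_force: 5.1
```

>>> send_rows(
  moves=[
    {"twist": [0,0,0.0055],"offset": [0.01,-0.0013,0],"gripper": -1},
    {"twist": [0,0,0],"offset": [0,0,0],"gripper": -1},
  ],
)

```text
t: 10.17
eef_pos: [0.6738, 0.1033, 0.2346]
eef_rot: [0.969, -0.245, -0.001, -0.001]
contact_force: [-4.7, 11.4, 0.2]
gripper_width: 0.0
finger_force: 4.3
```

Force is at 73% of its peak, about 3.8 degrees past the click. I stop here and release.

>>> send_rows(
  moves=[
    {"twist": [0,0,0],"offset": [-0.02,0,0],"gripper": -1},
    {"twist": [0,0,0],"offset": [-0.02,0,0],"gripper": -1},
    {"twist": [0,0,0],"offset": [-0.03,0,0],"gripper": -1},
    {"twist": [0,0,0],"offset": [-0.05,0,0],"gripper": -1},
    {"twist": [0,0,0],"offset": [-0.08,0,0],"gripper": -1},
    {"twist": [0,0,0],"offset": [0,0,-0.12],"gripper": -1},
    {"twist": [0,0,0],"offset": [0,0,-0.12],"gripper": -1},
    {"twist": [0,0,0],"offset": [-0.12,0,-0.05],"gripper": -1},
  ],
)

```text
t: 10.83
eef_pos: [0.5941, 0.1465, 0.3268]
eef_rot: [0.969, -0.245, 0.005, -0.002]
contact_force: [-0.1, 0.2, 1.0]
gripper_width: 0.0006
finger_force: 0.0
```

>>> send_rows(
  moves=[
    {"twist": [0,0,0],"offset": [-0.12,0,0],"gripper": -1},
    {"twist": [0,0,0],"offset": [-0.12,0,0],"gripper": -1},
    {"twist": [0,0,0],"offset": [0,0,0],"gripper": -1},
    {"twist": [0,0,0],"offset": [0,0,0],"gripper": -1},
    {"twist": [0,0,0],"offset": [0,0,0],"gripper": -1},
  ],
)

```text
t: 11.25
eef_pos: [0.5268, 0.1817, 0.3224]
eef_rot: [0.97, -0.244, 0.001, -0.0]
contact_force: [-0.8, -0.0, -0.5]
gripper_width: 0.0004
finger_force: 0.0
```

```bash
python3 - <<'E'
from h import *
go(.5,.1,.3)
p,_=camera("top")
cv2.imwrite("pics/f.png",cv2.resize(p[90:230,190:430,::-1],None,fx=3.3,fy=3.3,interpolation=cv2.INTER_CUBIC))
E
```

```text
t 11.25 pos [0.5268 0.1817 0.3224] q [ 0.97  -0.244  0.001 -0.   ] yaw -0.494 units [0.0506 0.2822 0.0748] F [-0.8 -0.  -0.5] j6 2.39
```

View pics/f.png

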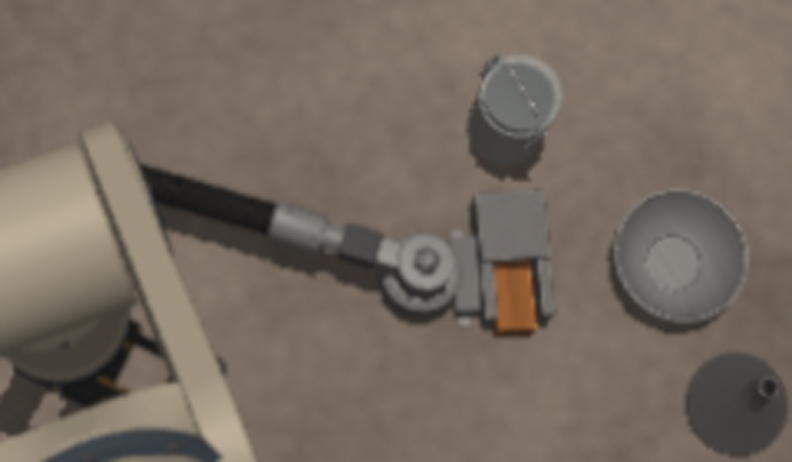

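The wrench handle, crop (230,205), is back in line with its head at (425,262) and well swept round. The wedge is home at (515,295), and the jar, dish and funnel are unmoved with the robot clear. I hand in.

```bash
python3 -c "
from cell import *
print(hand_in())"
```

```text
the job is handed in; nothing more can be done
None
```

The job is handed in: the wedge was pushed home against the stop, the bolt was tightened to the click and stopped about 4 degrees past it (estimated from the force drop), and the wrench was let go and sprang back in line, with the jar, dish and funnel unmoved in the last picture; the shoe horn was out of that crop, but the arm did not go near it.

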